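# Tidy the stone carver's bench

### The arm

A 6-joint arm with a two-finger parallel gripper is mounted at the origin on the work surface. World frame = base frame: x ahead of the robot, y to its left, z up, the work surface at z = 0. Lengths are in m, angles in rad, forces in N, time in s.
With the tool pointing down it reaches from about 0.3 to 0.85 m from the base axis. Payload 5.4 kg.
Tool frame: the origin (TCP) lies on the centre line of the jaws, within the pads' length; the fingertips stand 8 mm ahead of it and the grasp point (between the pads) lies 11 mm behind it; z points along the fingers, y is the line along which they close (so a half turn about z gives the same grasp; the last joint's range is limited). The gripper opens to 85 mm and grips with 20 to 120 N. Pads are 22 mm wide; open, the fingers measure 114 mm over their backs; the gripper's body (76 mm by 85 mm) begins 54 mm behind the grasp point. The pads swing forward as they close: fully open they stand 13 mm farther back than shut.
Start: joints at [-1.559, 0.158, 1.597, -0, 1.386, -0.21], TCP at [0.126, -0.561, 0.239] pointing down, gripper open.
Joint ranges: [-2.91, 2.91], [-0.94, 2.29], [0.18, 2.7], [-1.29, 4.43], [0.17, 2.64], [-3, 3]. Speed limits (rad/s): [2.57, 2.57, 3.14, 3.14, 3.14, 3.14].

### API

Orientations are given as [roll, pitch, yaw] about the fixed x, y, z axes, in that order (R = Rz(yaw) Ry(pitch) Rx(roll)).
In Python, from rig import manip gives the robot as it stands. The module is installed in compiled form; this text tells all that it offers.
- The arm moves only by the tool drive_tool, never from a script. Its argument "rows" is a list of rows, each a list of 3 entries, a list of its own where there are three numbers: the shift along the world's x, y, z each as a share of 250 mm, from -1 to 1, then the turn about the world's z as a share of 60 degrees, from -1 to 1, then the closure, from -1 (fully open) to 1 (shut). A call has exactly 5 rows; each row is the pose to reach, as a shift and turn from the pose commanded when the call began; what a row does not reach only later rows make up. A row lasts 1/10 s, in which the tool goes at most 50 mm and 8.59 degrees, less where a joint would pass 70% of its speed; a pose out of reach is approached as far as the arm can. A call with a number of a shift or a turn outside -1 to 1 is refused whole. A call with a gripper value outside its range is refused whole. The fingers move at their own pace and stop on an object; the grip force is fixed at half the most. Time passes only in rows, so rows that repeat a pose let the fingers close, or fill a call up. It gives the time, the measured TCP pose, the force, the opening and the grip force at its end, in the units of the state.
- manip.read_state(): the state, without advancing time (a new reading comes with each control period).
- manip.read_camera(name): name is "side" or "top" or "wrist"; returns the picture (480x640x3 uint8, red, green, blue); there is no depth.
- manip.camera_info(name): a dict with "mtx" (3x3 intrinsics, pixels), "dist_coeffs" ([k1, k2, p1, p2, k3] as OpenCV has them; the pictures are not rectified), "T" (4x4, takes a point from camera to world coordinates). Camera axes: x right, y down, z forward; pixel columns grow to the right and rows downward; lengths in m; the calibration is good to about 2 mm. A picture is of the moment at which its call begins: read the wrist's pose just before it. camera_info takes no time and is no camera call; for the wrist camera it gives the pose at the moment of the call.
- manip.hand_in(): hands the job in; it is judged then, once.
The state is a dict: "time_s": time; "joint_pos": joint angles; "qvel": joint speeds; "tau": joint torques, N m; "tool_pos": TCP position; "orientation": TCP orientation; "ft_force": force on the tool from outside, world axes, zero at the start; "torque": the same for the moment, N m; "gripper_width": opening from 0.0 (shut) to 1.0 (fully open); "grasp_force": force on a finger pad.
Only numpy, scipy, OpenCV 4.12 (cv2) and the standard library are available. Lean on these libraries where they do the work, as an engineer would, in place of code of your own. Each camera call takes 0.05 s, during which the arm holds its last target. There are 200 camera calls.

### The job

Tidy the carving bench: put every chisel into the wooden tray and every marking pen into the grey plastic box, lying inside below the rim, and stand all the stone seal blanks upright on the blue ledge in one straight row along the middle of its depth, square to the ledge, with each gap narrower than a blank. There may be fewer of each than last time. Do not disturb the mallet or the mug.

Things in the scene. Friction and masses are not known exactly. Their poses are not given: they have to be found in the camera images.
- chisel1: Stone chisel lying on the bench, about 165 mm long: flat-sided light wooden handle 90 x 24 x 20 mm (length x width x height) with a steel blade 18 mm wide, 6 mm thick. Origin: underside of the handle, near the balance point, a good place to grip. Its x axis runs along the tool towards the blade: handle from x = -70 to +20 mm, blade from +20 to +95 mm. About 0.14 kg. May be absent (None).
- chisel2: Stone chisel lying on the bench, about 165 mm long: flat-sided light wooden handle 90 x 24 x 20 mm (length x width x height) with a steel blade 18 mm wide, 6 mm thick. Origin: underside of the handle, near the balance point, a good place to grip. Its x axis runs along the tool towards the blade: handle from x = -70 to +20 mm, blade from +20 to +95 mm. About 0.14 kg. May be absent (None).
- chisel3: Stone chisel lying on the bench, about 165 mm long: flat-sided light wooden handle 90 x 24 x 20 mm (length x width x height) with a steel blade 18 mm wide, 6 mm thick. Origin: underside of the handle, near the balance point, a good place to grip. Its x axis runs along the tool towards the blade: handle from x = -70 to +20 mm, blade from +20 to +95 mm. About 0.14 kg. May be absent (None).
- marker1: Marking pen lying on the bench, 137 mm long: hexagonal white barrel 20 mm across the flats with a black round cap (23 mm) over the last third and no blade. Origin: underside, 68 mm from the blunt end; x runs along the pen towards the cap tip (barrel from -68 mm, cap from +18 to +68 mm). Grip it at the origin. About 0.05 kg. May be absent (None).
- marker2: Marking pen lying on the bench, 137 mm long: hexagonal white barrel 20 mm across the flats with a black round cap (23 mm) over the last third and no blade. Origin: underside, 68 mm from the blunt end; x runs along the pen towards the cap tip (barrel from -68 mm, cap from +18 to +68 mm). Grip it at the origin. About 0.05 kg. May be absent (None).
- marker3: Marking pen lying on the bench, 137 mm long: hexagonal white barrel 20 mm across the flats with a black round cap (23 mm) over the last third and no blade. Origin: underside, 68 mm from the blunt end; x runs along the pen towards the cap tip (barrel from -68 mm, cap from +18 to +68 mm). Grip it at the origin. About 0.05 kg. May be absent (None).
- blank1: Grey stone seal blank standing upright: square block 44 x 44 x 60 mm with a small rounded knob on top, 75 mm high in all. Origin: centre of its underside; z up, x and y square to its sides (all four sides alike). About 0.3 kg. May be absent (None).
- blank2: Grey stone seal blank standing upright: square block 44 x 44 x 60 mm with a small rounded knob on top, 75 mm high in all. Origin: centre of its underside; z up, x and y square to its sides (all four sides alike). About 0.3 kg. May be absent (None).
- blank3: Grey stone seal blank standing upright: square block 44 x 44 x 60 mm with a small rounded knob on top, 75 mm high in all. Origin: centre of its underside; z up, x and y square to its sides (all four sides alike). About 0.3 kg. May be absent (None).
- chisel_tray: Fixed open brown wooden tray for the chisels, 250 mm (its x) by 140 mm (its y), 50 mm high to the rim, walls and floor 8 mm thick, wire loops on its short ends; on the left or the right of the bench. Origin: centre of its underside.
- marker_box: Fixed open grey plastic box for the pens, 190 mm (its x) by 140 mm (its y), 60 mm high to the rim, walls and floor 4 mm thick; across the bench from the wooden tray. Origin: centre of its underside.
- ledge: Fixed low blue steel ledge (a board on two legs) across the far side of the bench: 80 mm deep (its x), 260 mm long (its y), top face 50 mm above the bench. Origin: centre of its footprint at bench height; the row of blanks runs along its y axis.
- ledge_top (a point): Centre of the ledge's top face, axes as the ledge: x across its depth, y along its length, z up.
- mallet: Loose wooden mallet lying beyond the ledge, about 255 mm long: head 60 x 70 x 60 mm. Bystander. Origin: underside, about mid-length of the mallet (110 mm from the head's centre); x towards the head.
- mug: Loose white mug, 76 mm across, 90 mm high, standing at the far right. Bystander. Origin: centre of its underside.
- slab: Fixed dark stone slab with a half-carved face, 130 x 170 x 93 mm, at the far left. Bystander. Origin: centre of its underside.

How it is judged:
At the end, for the whole second after the job is handed in: All chisels present lie in the wooden tray and all pens in the box (origin inside the walls, below the rim); all blanks stand on the ledge upright (0.12 rad), within 16 mm of its mid-depth, square (0.2 rad), under 88 mm centre to centre from a neighbour; all at rest (x of chisel1 in the frame of chisel_tray between -0.117 and 0.117 m and y of chisel1 in the frame of chisel_tray between -0.066 and 0.066 m and z of chisel1 in the frame of chisel_tray between 0 and 0.05 m and linear speed of each of chisel1, chisel2, chisel3, marker1, marker2, marker3, blank1, blank2, blank3 below 0.03 m/s and x of chisel2 in the frame of chisel_tray between -0.117 and 0.117 m and y of chisel2 in the frame of chisel_tray between -0.066 and 0.066 m and z of chisel2 in the frame of chisel_tray between 0 and 0.05 m and x of chisel3 in the frame of chisel_tray between -0.117 and 0.117 m and y of chisel3 in the frame of chisel_tray between -0.066 and 0.066 m and z of chisel3 in the frame of chisel_tray between 0 and 0.05 m and x of marker1 in the frame of marker_box between -0.091 and 0.091 m and y of marker1 in the frame of marker_box between -0.066 and 0.066 m and z of marker1 in the frame of marker_box between 0 and 0.06 m and x of marker2 in the frame of marker_box between -0.091 and 0.091 m and y of marker2 in the frame of marker_box between -0.066 and 0.066 m and z of marker2 in the frame of marker_box between 0 and 0.06 m and x of marker3 in the frame of marker_box between -0.091 and 0.091 m and y of marker3 in the frame of marker_box between -0.066 and 0.066 m and z of marker3 in the frame of marker_box between 0 and 0.06 m and x of blank1 in the frame of ledge_top between -0.016 and 0.016 m and y of blank1 in the frame of ledge_top between -0.125 and 0.125 m and z of blank1 in the frame of ledge_top between -0.006 and 0.006 m and angle between each of blank1, blank2, blank3's own z axis and vertical below 0.12 rad and (angle between the x axis of blank1 and the x axis of ledge, either way round below 0.2 rad or angle between the x axis of blank1 and the y axis of ledge, either way round below 0.2 rad) and (horizontal distance between blank1 and blank2 below 0.088 m or horizontal distance between blank1 and blank3 below 0.088 m) and x of blank2 in the frame of ledge_top between -0.016 and 0.016 m and y of blank2 in the frame of ledge_top between -0.125 and 0.125 m and z of blank2 in the frame of ledge_top between -0.006 and 0.006 m and (angle between the x axis of blank2 and the x axis of ledge, either way round below 0.2 rad or angle between the x axis of blank2 and the y axis of ledge, either way round below 0.2 rad) and (horizontal distance between blank2 and blank1 below 0.088 m or horizontal distance between blank2 and blank3 below 0.088 m) and x of blank3 in the frame of ledge_top between -0.016 and 0.016 m and y of blank3 in the frame of ledge_top between -0.125 and 0.125 m and z of blank3 in the frame of ledge_top between -0.006 and 0.006 m and (angle between the x axis of blank3 and the x axis of ledge, either way round below 0.2 rad or angle between the x axis of blank3 and the y axis of ledge, either way round below 0.2 rad) and (horizontal distance between blank3 and blank1 below 0.088 m or horizontal distance between blank3 and blank2 below 0.088 m)); the robot touches nothing.
It fails at once if the mallet is moved more than 40 mm (distance of mallet from where it was at the start of the episode above 0.04 m).
It fails at once if the mug is moved more than 40 mm or tipped (distance of mug from where it was at the start of the episode above 0.04 m or angle between mug's own z axis and vertical above 0.4 rad).
Of chisel1, chisel2, chisel3, marker1, marker2, marker3 only 4 to 6 are there at a start; the rules pass over those that are not, and their reading is None.
Of blank1, blank2, blank3 only 2 to 3 are there at a start; the rules pass over those that are not, and their reading is None.
At some moment in a run one of chisel1, chisel2, chisel3, marker1, marker2, marker3 may be knocked a few centimetres aside while the robot is not near it.
It also fails if it takes over 210 s, if anything falls off the work surface, if the arm or the gripper's body presses on something with over 40 N, if the wrist force passes 120 N, or if a joint passes its speed limit or range.

## Working session

There is one attempt and no reset: what is moved stays moved. The work goes in short steps, Python scripts to look and compute and a tool call to move; the robot and the scene stay as the last step left them, time stands still between calls to the robot, and variables do not carry over. Pictures are saved under pics/ and viewed, at most 14 in all, crops included, and the job is handed in when it is done.

Besides the shell and the picture viewer there is one more tool, called after ">>>" as name(argument=value, ...), one argument or row to a line, values as JSON. drive_tool: Moves the arm, as the interface text tells. Shift numbers are shares of 250 mm and turn numbers shares of 60 degrees, none past 1 either way. Its arguments: {"type":"object","properties":{"rows":{"type":"array"}},"required":["rows"]}

```bash
mkdir -p pics; cat > h.py <<'E'
import numpy as np, cv2
from rig import manip
def snap(n,f):
    im=manip.read_camera(n); cv2.imwrite('pics/'+f,im[:,:,::-1]); return im
def px2w(n,uv,z,info=None):
    i=info or manip.camera_info(n); K=np.array(i['mtx'],float); d=np.array(i['dist_coeffs'],float); T=np.array(i['T'])
    p=cv2.undistortPoints(np.array(uv,float).reshape(-1,1,2),K,d).reshape(-1,2)
    r=np.c_[p,np.ones(len(p))]@T[:3,:3].T; o=T[:3,3]
    z=np.broadcast_to(np.array(z,float),(len(p),))
    return o+r*((z-o[2])/r[:,2])[:,None]
E
python3 - <<'E'
from h import *
snap('top','top0.png');snap('side','side0.png')
for n in('top','side','wrist'):
    i=manip.camera_info(n);print(n,np.round(i['T'],3).tolist(),np.round(i['mtx'],1).tolist())
s=manip.read_state();print({k:np.round(v,3).tolist() for k,v in s.items()})
E
```

```text
top [[0.043, -0.978, 0.204, 0.391], [-0.999, -0.042, 0.008, -0.0], [0.001, -0.204, -0.979, 1.174], [0.0, 0.0, 0.0, 1.0]] [[435.9, 0.0, 316.7], [0.0, 435.9, 235.3], [0.0, 0.0, 1.0]]
side [[-0.985, -0.128, 0.118, 0.471], [-0.174, 0.707, -0.685, 0.745], [0.005, -0.695, -0.719, 0.835], [0.0, 0.0, 0.0, 1.0]] [[507.3, 0.0, 323.4], [0.0, 507.3, 242.8], [0.0, 0.0, 1.0]]
wrist [[0.221, -0.929, -0.297, 0.202], [-0.975, -0.211, -0.065, -0.544], [-0.002, 0.304, -0.953, 0.372], [0.0, 0.0, 0.0, 1.0]] [[357.1, 0.0, 322.7], [0.0, 357.1, 233.0], [0.0, 0.0, 1.0]]
{'time_s': 0.1, 'joint_pos': [-1.559, 0.159, 1.598, -0.0, 1.386, -0.21], 'qvel': [0.0, -0.0, -0.003, -0.0, 0.001, 0.001], 'tau': [-0.0, -39.699, -33.234, -0.0, 0.004, 0.0], 'tool_pos': [0.126, -0.56, 0.238], 'orientation': [-3.14, -0.0, 0.222], 'ft_force': [-0.077, -0.242, 0.118], 'torque': [-0.037, 0.05, -0.03], 'grasp_force': 0.0, 'gripper_width': 1.002}
```

View pics/top0.png

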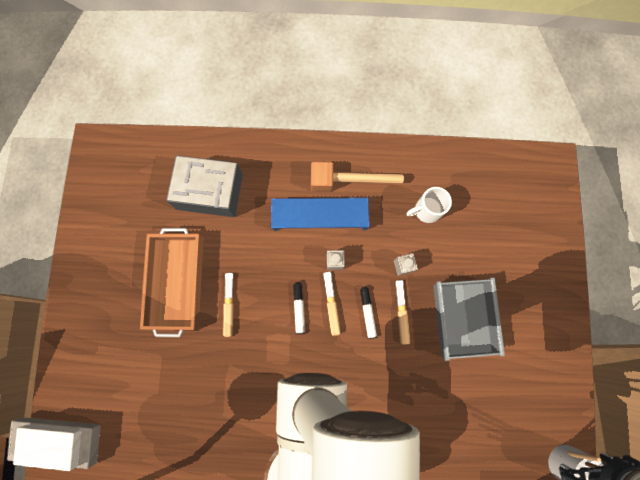

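View pics/side0.png

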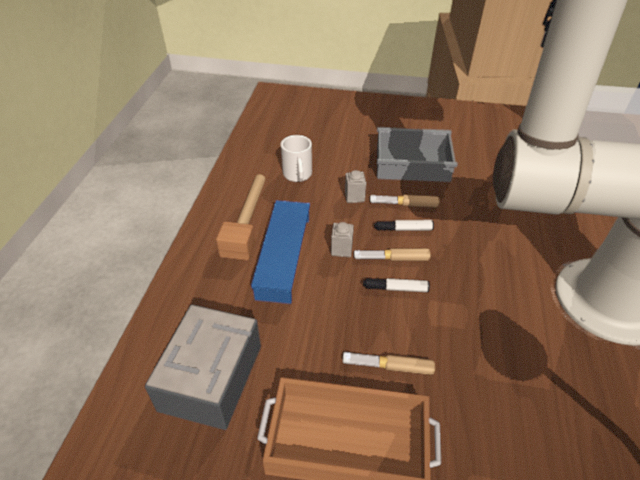

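The pictures show three chisels (top view around (228,305), (332,304) and (403,312)), two pens at (299,307) and (369,312), and two blanks at (335,259) and (405,264). The tray is on the left, the box on the right, and the ledge at (320,213). I'll enlarge the crop to read positions.

```bash
python3 - <<'E'
import cv2
im=cv2.imread('pics/top0.png')
cv2.imwrite('pics/c1.png',cv2.resize(im[240:350,215:415],None,fx=4,fy=4,interpolation=cv2.INTER_CUBIC))
cv2.imwrite('pics/c2.png',cv2.resize(im[185:365,130:515],None,fx=2,fy=2,interpolation=cv2.INTER_CUBIC))
E
```

```text
(no output)
```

View pics/c1.png

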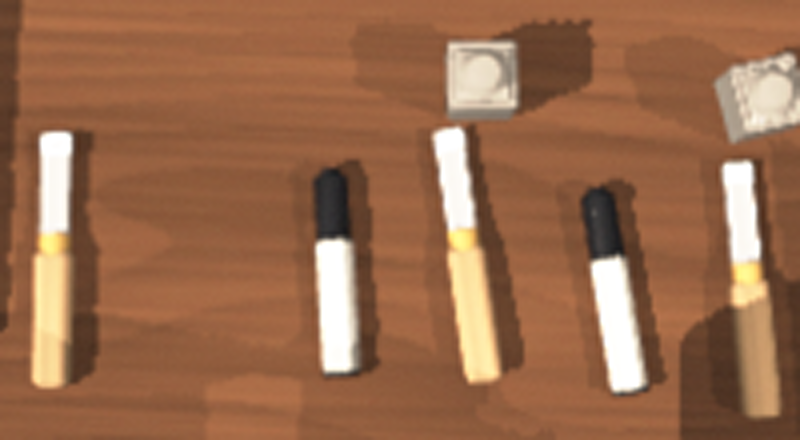

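View pics/c2.png

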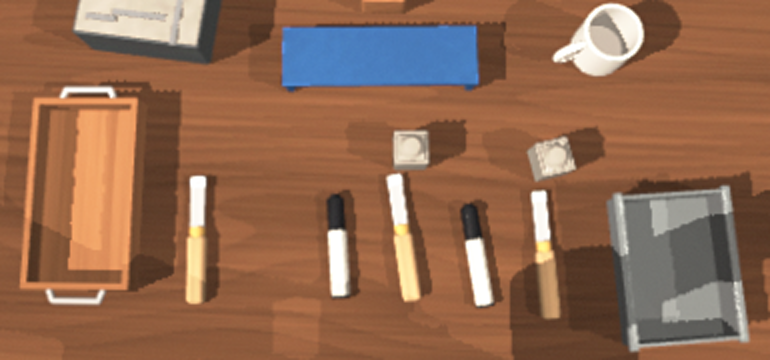

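Chisel, pen, ledge, tray and box outlines can be read off these crops. For example, in c1 chisel A runs from its tip (56,133) to its butt (50,385). Blank 2 is cut off, so I'll enlarge the blanks and compute the rest.

```bash
python3 - <<'E'
from h import *
im=cv2.imread('pics/top0.png')
cv2.imwrite('pics/c3.png',cv2.resize(im[240:280,320:425],None,fx=7,fy=7,interpolation=cv2.INTER_CUBIC))
c1=lambda a:np.array(a)/4+[215,240]
c2=lambda a:np.array(a)/2+[130,185]
for n,p,zt,zb,L,off in [('chA',[(56,133),(50,385)],.013,.02,.165,.07),('chB',[(450,129),(482,380)],.013,.02,.165,.07),('chC',[(738,162),(762,416)],.013,.02,.165,.07),('m1',[(331,170),(341,374)],.011,.02,.137,.068),('m2',[(597,188),(629,392)],.011,.02,.137,.068)]:
    w=px2w('top',c1(p),[zt,zb]); d=(w[0]-w[1])[:2]; l=np.hypot(*d); print(n,w[:,:2].round(3).tolist(),'L',l.round(3),'yaw',np.degrees(np.arctan2(d[1],d[0])).round(1),'org',(w[1,:2]+d/l*(off+(l-L)/2)).round(3))
for n,p,z in [('ledge',[(283,28),(478,28),(478,82),(283,82)],.05),('tray',[(35,98),(137,98),(129,291),(21,288)],.05),('box',[(610,195),(730,187),(748,340),(632,348)],.06)]:
    w=px2w('top',c2(p),z)[:,:2]; d=w-np.roll(w,-1,0);print(n,w.round(3).tolist(),'c',w.mean(0).round(3),np.hypot(*d.T).round(3),np.degrees(np.arctan2(d[:,1],d[:,0])).round(1))
E
```

```text
chA [[0.519, 0.24], [0.354, 0.229]] L 0.165 yaw 3.7 org [0.424 0.234]
chB [[0.533, -0.024], [0.37, -0.051]] L 0.166 yaw 9.3 org [ 0.439 -0.039]
chC [[0.519, -0.217], [0.354, -0.233]] L 0.166 yaw 5.5 org [ 0.424 -0.226]
m1 [[0.502, 0.054], [0.369, 0.041]] L 0.134 yaw 5.8 org [0.435 0.047]
m2 [[0.498, -0.123], [0.366, -0.146]] L 0.134 yaw 9.8 org [ 0.431 -0.135]
ledge [[0.719, 0.134], [0.73, -0.127], [0.656, -0.128], [0.645, 0.13]] c [0.688 0.002] [0.262 0.074 0.258 0.074] [  92.5    1.   -87.5 -176.3]
tray [[0.609, 0.46], [0.615, 0.322], [0.365, 0.309], [0.361, 0.449]] c [0.487 0.385] [0.138 0.251 0.14  0.249] [  92.5    3.   -88.4 -177.6]
box [[0.512, -0.3], [0.528, -0.458], [0.335, -0.476], [0.322, -0.327]] c [ 0.424 -0.39 ] [0.159 0.194 0.149 0.192] [  95.9    5.2  -84.7 -172. ]
```

View pics/c3.png

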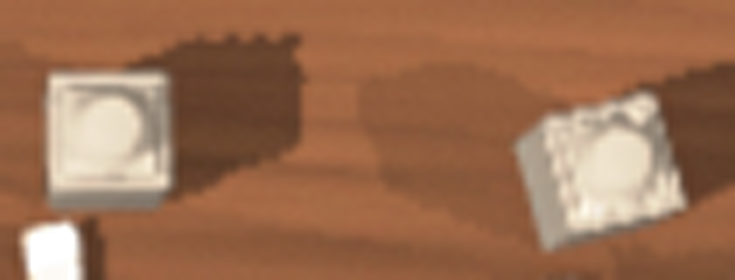

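In c3 the top-face corners of blank 1 are (48,72), (170,72), (168,188), (47,190). For blank 2 they are (542,110), (655,90), (688,208), (572,232).

```bash
cat >> h.py <<'E'
def det(im):
    h=cv2.cvtColor(im,cv2.COLOR_RGB2HSV); m=((h[...,1]<60)&(h[...,2]>170)).astype(np.uint8)
    m[:255]=0; m[350:]=0; m[:,:205]=0; m[:,435:]=0
    n,l,st,c=cv2.connectedComponentsWithStats(m)
    for k in range(1,n):
        if st[k,4]<60: continue
        p=np.argwhere(l==k)[:,::-1]; w=px2w('top',p,.016)[:,:2]; mu=w.mean(0)
        e,v=np.linalg.eigh(np.cov((w-mu).T)); d=v[:,1]*np.sign(v[0,1])
        print('px',c[k].round(0),'n',st[k,4],'w',mu.round(3),'yaw',np.degrees(np.arctan2(d[1],d[0])).round(1))
E
python3 - <<'E'
from h import *
det(cv2.imread('pics/top0.png')[:,:,::-1].copy())
for p in ([(48,72),(170,72),(168,188),(47,190)],[(542,110),(655,90),(688,208),(572,232)]):
    w=px2w('top',np.array(p)/7+[320,240],.06)[:,:2]; d=w-np.roll(w,-1,0);print(w.mean(0).round(3),np.hypot(*d.T).round(3),np.degrees(np.arctan2(d[:,1],d[:,0])).round(1))
E
```

```text
px [334. 261.] n 186 w [ 0.564 -0.041] yaw 81.1
px [405. 264.] n 300 w [ 0.563 -0.231] yaw -83.6
px [228. 285.] n 187 w [0.488 0.239] yaw 2.7
px [328. 284.] n 185 w [ 0.501 -0.027] yaw 10.1
px [400. 292.] n 184 w [ 0.487 -0.218] yaw 5.5
px [299. 316.] n 280 w [0.415 0.047] yaw 5.8
px [369. 321.] n 282 w [ 0.41  -0.138] yaw 10.9
[ 0.563 -0.042] [0.045 0.043 0.045 0.044] [  92.5    0.8  -86.6 -178.3]
[ 0.56 -0.23] [0.043 0.045 0.044 0.046] [ 102.4   15.7  -76.1 -165.8]
```

>>> drive_tool(
  rows=[
    [[0.6,0.66,0],0,-1],
    [[0.6,0.66,0],0,-1],
    [[0.6,0.66,0],0,-1],
    [[0.6,0.66,0],0,-1],
    [[0.6,0.66,0],0,-1],
  ],
)

```text
time_s: 0.6
tool_pos: [0.2784, -0.3927, 0.2388]
orientation: [-3.14, -0.001, 0.224]
ft_force: [0.6, -0.8, -0.3]
gripper_width: 0.999
grasp_force: 0.0
```

>>> drive_tool(
  rows=[
    [[0.592,0.68,-0.4],-0.12,-1],
    [[0.592,0.68,-0.4],-0.12,-1],
    [[0.592,0.68,-0.4],-0.12,-1],
    [[0.592,0.68,-0.4],-0.12,-1],
    [[0.592,0.68,-0.4],-0.12,-1],
  ],
)

```text
time_s: 1.1
tool_pos: [0.4252, -0.2238, 0.1382]
orientation: [-3.141, 0.0, 0.096]
ft_force: [-0.2, -0.3, 0.6]
gripper_width: 0.998
grasp_force: 0.0
```

>>> drive_tool(
  rows=[
    [[0,0,0],0,-1],
    [[0,0,0],0,-1],
    [[0,0,0],0,-1],
    [[0,0,0],0,-1],
    [[0,0,0],0,-1],
  ],
)

```text
time_s: 1.6
tool_pos: [0.4243, -0.2271, 0.14]
orientation: [3.141, -0.001, 0.094]
ft_force: [0.1, 0.3, 0.5]
gripper_width: 0.999
grasp_force: 0.0
```

```bash
python3 - <<'E'
from h import *
det(snap('top','top1.png')); snap('wrist','w1.png')
s=manip.read_state();print(np.round(s['tool_pos'],4),np.round(np.degrees(s['orientation']),1))
E
```

```text
px [334. 261.] n 187 w [ 0.564 -0.041] yaw 81.4
px [405. 264.] n 305 w [ 0.563 -0.23 ] yaw -83.7
px [228. 285.] n 187 w [0.488 0.238] yaw 3.0
px [328. 284.] n 178 w [ 0.502 -0.027] yaw 10.2
px [400. 292.] n 189 w [ 0.487 -0.218] yaw 6.2
px [428. 302.] n 379 w [ 0.464 -0.294] yaw 2.1
px [299. 316.] n 288 w [0.414 0.047] yaw 6.8
px [369. 320.] n 284 w [ 0.41  -0.138] yaw 11.2
px [412. 317.] n 236 w [ 0.423 -0.252] yaw 54.8
px [395. 341.] n 366 w [ 0.359 -0.205] yaw -56.3
[ 0.4243 -0.2268  0.1397] [180.   -0.    5.4]
```

View pics/w1.png

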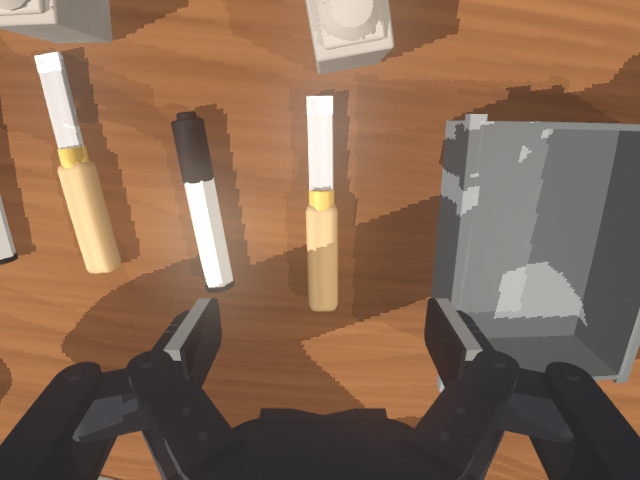

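The wrist view shows chisel C centred at column 322 between the jaws (216 and 428), with nothing in the way of the fingers. Descend and grip.

>>> drive_tool(
  rows=[
    [[0,0,-0.2],0,-1],
    [[0,0,-0.36],0,-1],
    [[0,0,-0.46],0,-1],
    [[0,0,-0.508],0,-1],
    [[0,0,-0.508],0,-1],
  ],
)

```text
time_s: 2.2
tool_pos: [0.4235, -0.2254, 0.0112]
orientation: [-3.139, 0.002, 0.096]
ft_force: [0.5, -1.1, 0.6]
gripper_width: 1.0
grasp_force: 0.0
```

>>> drive_tool(
  rows=[
    [[0,0,0],0,0.7],
    [[0,0,0],0,1],
    [[0,0,0],0,1],
    [[0,0,0],0,1],
    [[0,0,0],0,1],
  ],
)

```text
time_s: 2.7
tool_pos: [0.4253, -0.2266, 0.0134]
orientation: [3.14, -0.002, 0.096]
ft_force: [-0.5, -0.0, 5.4]
gripper_width: 0.261
grasp_force: 59.7
```

>>> drive_tool(
  rows=[
    [[0,0,0],0,1],
    [[0,0,0],0,1],
    [[0,0,0.16],0,1],
    [[0,0,0.36],0,1],
    [[0,0,0.52],0,1],
  ],
)

```text
time_s: 3.2
tool_pos: [0.4245, -0.2259, 0.1444]
orientation: [3.141, -0.001, 0.096]
ft_force: [0.8, -1.2, -0.8]
gripper_width: 0.265
grasp_force: 59.3
```

>>> drive_tool(
  rows=[
    [[0.06,0.16,0],0,1],
    [[0.06,0.32,0],0,1],
    [[0.06,0.5,0],0,1],
    [[0.06,0.68,0],0,1],
    [[0.06,0.85,0],0,1],
  ],
)

```text
time_s: 3.7
tool_pos: [0.4388, -0.0115, 0.1422]
orientation: [-3.141, 0.0, 0.096]
ft_force: [0.7, 0.4, -1.3]
gripper_width: 0.261
grasp_force: 59.2
```

>>> drive_tool(
  rows=[
    [[0.07,0.17,0],0,1],
    [[0.07,0.34,0],0,1],
    [[0.07,0.51,0],0,1],
    [[0.07,0.68,0],0,1],
    [[0.07,0.85,0],0,1],
  ],
)

```text
time_s: 4.2
tool_pos: [0.4564, 0.2009, 0.1421]
orientation: [3.141, 0.0, 0.096]
ft_force: [1.3, -0.3, -1.4]
gripper_width: 0.262
grasp_force: 59.2
```

>>> drive_tool(
  rows=[
    [[0.07,0.17,0],-0.04,1],
    [[0.07,0.34,0],-0.04,1],
    [[0.07,0.51,0],-0.04,1],
    [[0.07,0.68,0],-0.04,1],
    [[0.07,0.848,0],-0.04,1],
  ],
)

```text
time_s: 4.7
tool_pos: [0.4738, 0.4128, 0.1418]
orientation: [3.141, 0.001, 0.055]
ft_force: [0.1, -0.0, -0.7]
gripper_width: 0.266
grasp_force: 59.2
```

>>> drive_tool(
  rows=[
    [[0,0,0],0,1],
    [[0,0,0],0,1],
    [[0,0,0],0,1],
    [[0,0,0],0,1],
    [[0,0,0],0,1],
  ],
)

```text
time_s: 5.2
tool_pos: [0.4748, 0.4101, 0.1424]
orientation: [3.141, 0.0, 0.053]
ft_force: [0.5, 0.1, -0.0]
gripper_width: 0.262
grasp_force: 59.4
```

```bash
python3 - <<'E'
from h import *
det(snap('top','top2.png')); snap('wrist','w2.png')
E
```

```text
px [406. 264.] n 257 w [ 0.564 -0.234] yaw 64.0
px [228. 285.] n 185 w [0.488 0.239] yaw 2.7
px [328. 284.] n 178 w [ 0.5   -0.027] yaw 10.9
px [299. 316.] n 283 w [0.414 0.047] yaw 6.4
px [369. 321.] n 281 w [ 0.41  -0.138] yaw 10.9
```

View pics/w2.png

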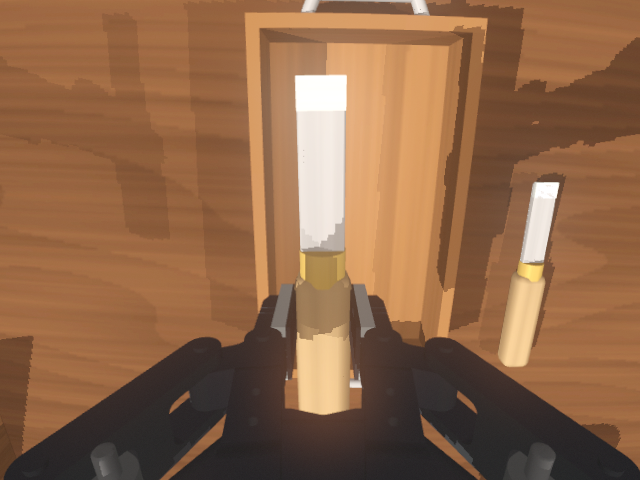

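The wrist view shows the blade at column 322, inside the tray (inner walls about 263 and 460) in the left lane. Lower to just below the rim and release.

>>> drive_tool(
  rows=[
    [[0,0,-0.16],0,1],
    [[0,0,-0.3],0,1],
    [[0,0,-0.39],0,1],
    [[0,0,-0.39],0,1],
    [[0,0,-0.39],0,1],
  ],
)

```text
time_s: 5.8
tool_pos: [0.4748, 0.411, 0.0453]
orientation: [-3.141, -0.0, 0.054]
ft_force: [0.1, 0.3, -0.2]
gripper_width: 0.263
grasp_force: 59.3
```

>>> drive_tool(
  rows=[
    [[0,0,0],0,0.2],
    [[0,0,0],0,0.2],
    [[0,0,0],0,0.2],
    [[0,0,0],0,0.2],
    [[0,0,0],0,0.2],
  ],
)

```text
time_s: 6.3
tool_pos: [0.4746, 0.4112, 0.0452]
orientation: [-3.141, -0.0, 0.054]
ft_force: [0.8, 0.3, 0.3]
gripper_width: 0.403
grasp_force: 0.0
```

>>> drive_tool(
  rows=[
    [[0,0,0.12],0,0.2],
    [[0,0,0.28],0,0],
    [[0,0,0.4],0,-1],
    [[0,0,0.4],0,-1],
    [[0,0,0.4],0,-1],
  ],
)

```text
time_s: 6.8
tool_pos: [0.4748, 0.4113, 0.1454]
orientation: [-3.141, -0.001, 0.054]
ft_force: [-1.2, -0.3, -1.3]
gripper_width: 0.978
grasp_force: 0.0
```

>>> drive_tool(
  rows=[
    [[-0.04,-0.16,0],0,-1],
    [[-0.1,-0.34,0],0,-1],
    [[-0.15,-0.52,0],0,-1],
    [[-0.203,-0.708,0],0,-1],
    [[-0.203,-0.708,0],0,-1],
  ],
)

```text
time_s: 7.3
tool_pos: [0.4196, 0.2296, 0.1412]
orientation: [3.139, 0.008, 0.05]
ft_force: [0.0, 0.3, -0.7]
gripper_width: 0.995
grasp_force: 0.0
```

>>> drive_tool(
  rows=[
    [[0,0,-0.16],0,-1],
    [[0,0,-0.34],0,-1],
    [[0,0,-0.48],0,-1],
    [[0,0,-0.53],0,-1],
    [[0,0,-0.53],0,-1],
  ],
)

```text
time_s: 7.8
tool_pos: [0.4214, 0.2338, 0.0099]
orientation: [3.141, 0.006, 0.054]
ft_force: [0.3, 0.7, 0.7]
gripper_width: 1.002
grasp_force: 0.0
```

>>> drive_tool(
  rows=[
    [[0,0,0],0,0.7],
    [[0,0,0],0,1],
    [[0,0,0],0,1],
    [[0,0,0],0,1],
    [[0,0,0],0,1],
  ],
)

```text
time_s: 8.3
tool_pos: [0.4248, 0.2344, 0.0136]
orientation: [-3.141, -0.002, 0.054]
ft_force: [-0.6, 0.0, 6.8]
gripper_width: 0.265
grasp_force: 59.8
```

>>> drive_tool(
  rows=[
    [[0,0,0],0,1],
    [[0,0,0],0,1],
    [[0,0,0.16],0,1],
    [[0,0,0.36],0,1],
    [[0,0,0.52],0,1],
  ],
)

```text
time_s: 8.8
tool_pos: [0.4237, 0.2341, 0.1444]
orientation: [-3.141, -0.001, 0.054]
ft_force: [1.6, 0.9, -1.2]
gripper_width: 0.265
grasp_force: 59.6
```

>>> drive_tool(
  rows=[
    [[0.06,0.14,0],0,1],
    [[0.12,0.28,0],0,1],
    [[0.17,0.4,0],0,1],
    [[0.208,0.496,0],0,1],
    [[0.208,0.496,0],0,1],
  ],
)

```text
time_s: 9.3
tool_pos: [0.476, 0.3603, 0.1421]
orientation: [-3.141, -0.0, 0.056]
ft_force: [-0.7, -1.2, -1.4]
gripper_width: 0.264
grasp_force: 59.7
```

>>> drive_tool(
  rows=[
    [[0,0,0],0,1],
    [[0,0,-0.16],0,1],
    [[0,0,-0.3],0,1],
    [[0,0,-0.39],0,1],
    [[0,0,-0.39],0,1],
  ],
)

```text
time_s: 9.8
tool_pos: [0.4721, 0.3553, 0.0406]
orientation: [3.138, 0.009, 0.053]
ft_force: [-1.3, -0.8, -1.4]
gripper_width: 0.264
grasp_force: 59.6
```

>>> drive_tool(
  rows=[
    [[0,0,0],0,1],
    [[0,0,0],0,0.2],
    [[0,0,0],0,0.2],
    [[0,0,0],0,0.2],
    [[0,0,0],0,0.2],
  ],
)

```text
time_s: 10.3
tool_pos: [0.4763, 0.3584, 0.0458]
orientation: [-3.141, -0.002, 0.054]
ft_force: [-0.4, -0.2, -0.0]
gripper_width: 0.394
grasp_force: 0.0
```

>>> drive_tool(
  rows=[
    [[0,0,0.12],0,0.2],
    [[0,0,0.28],0,0],
    [[0,0,0.4],0,-1],
    [[0,0,0.4],0,-1],
    [[0,0,0.4],0,-1],
  ],
)

```text
time_s: 10.8
tool_pos: [0.4762, 0.3584, 0.1457]
orientation: [-3.141, -0.002, 0.054]
ft_force: [0.0, 0.4, 0.7]
gripper_width: 0.979
grasp_force: 0.0
```

```bash
python3 - <<'E'
from h import *
det(snap('top','top3.png'))
E
```

```text
px [407. 263.] n 210 w [ 0.567 -0.237] yaw 53.5
px [328. 284.] n 185 w [ 0.501 -0.027] yaw 11.1
px [299. 316.] n 285 w [0.415 0.047] yaw 6.8
px [369. 321.] n 281 w [ 0.41  -0.138] yaw 10.9
```

>>> drive_tool(
  rows=[
    [[-0.01,-0.16,0],0,-1],
    [[-0.03,-0.32,0],0,-1],
    [[-0.05,-0.48,0],0,-1],
    [[-0.06,-0.64,0],0,-1],
    [[-0.074,-0.794,0],0,-1],
  ],
)

```text
time_s: 11.35
tool_pos: [0.4555, 0.158, 0.1429]
orientation: [3.141, 0.004, 0.054]
ft_force: [0.7, -0.5, -0.0]
gripper_width: 1.001
grasp_force: 0.0
```

>>> drive_tool(
  rows=[
    [[-0.02,-0.17,0],0.115,-1],
    [[-0.04,-0.34,0],0.115,-1],
    [[-0.06,-0.51,0],0.115,-1],
    [[-0.07,-0.7,0],0.115,-1],
    [[-0.074,-0.796,0],0.115,-1],
  ],
)

```text
time_s: 11.85
tool_pos: [0.4372, -0.0419, 0.1432]
orientation: [-3.141, 0.003, 0.172]
ft_force: [1.0, 0.3, -0.4]
gripper_width: 0.996
grasp_force: 0.0
```

>>> drive_tool(
  rows=[
    [[0,0,0],0,-1],
    [[0,0,-0.16],0,-1],
    [[0,0,-0.36],0,-1],
    [[0,0,-0.5],0,-1],
    [[0,0,-0.53],0,-1],
  ],
)

```text
time_s: 12.35
tool_pos: [0.4338, -0.0367, 0.0074]
orientation: [-3.135, 0.01, 0.175]
ft_force: [-1.6, -0.0, 0.7]
gripper_width: 0.999
grasp_force: 0.0
```

>>> drive_tool(
  rows=[
    [[0,0,0],0,-1],
    [[0,0,0],0,1],
    [[0,0,0],0,1],
    [[0,0,0],0,1],
    [[0,0,0],0,1],
  ],
)

```text
time_s: 12.85
tool_pos: [0.4396, -0.0397, 0.0133]
orientation: [3.14, -0.002, 0.175]
ft_force: [-0.2, -0.5, -0.5]
gripper_width: 0.329
grasp_force: 0.0
```

>>> drive_tool(
  rows=[
    [[0,0,0],0,1],
    [[0,0,0],0,1],
    [[0,0,0.16],0,1],
    [[0,0,0.36],0,1],
    [[0,0,0.52],0,1],
  ],
)

```text
time_s: 13.35
tool_pos: [0.4387, -0.0394, 0.1445]
orientation: [3.141, -0.001, 0.175]
ft_force: [1.2, -1.1, -1.5]
gripper_width: 0.266
grasp_force: 59.5
```

>>> drive_tool(
  rows=[
    [[0.01,0.16,0],0,1],
    [[0.03,0.32,0],0,1],
    [[0.05,0.5,0],0,1],
    [[0.06,0.68,0],0,1],
    [[0.074,0.849,0],0,1],
  ],
)

```text
time_s: 13.85
tool_pos: [0.4567, 0.1747, 0.1422]
orientation: [-3.142, 0.0, 0.175]
ft_force: [1.2, -1.0, -0.8]
gripper_width: 0.263
grasp_force: 59.4
```

>>> drive_tool(
  rows=[
    [[0.02,0.18,0],-0.115,1],
    [[0.04,0.36,0],-0.115,1],
    [[0.06,0.54,0],-0.115,1],
    [[0.07,0.72,0],-0.115,1],
    [[0.074,0.849,0],-0.115,1],
  ],
)

```text
time_s: 14.35
tool_pos: [0.4751, 0.3876, 0.1419]
orientation: [-3.141, 0.0, 0.056]
ft_force: [0.7, -0.3, -0.9]
gripper_width: 0.264
grasp_force: 59.4
```

>>> drive_tool(
  rows=[
    [[0,0,0],0,1],
    [[0,0,0],0,1],
    [[0,0,-0.16],0,1],
    [[0,0,-0.3],0,1],
    [[0,0,-0.38],0,1],
  ],
)

```text
time_s: 14.85
tool_pos: [0.4739, 0.3826, 0.044]
orientation: [3.139, 0.005, 0.053]
ft_force: [-0.3, -0.9, -1.3]
gripper_width: 0.265
grasp_force: 59.5
```

>>> drive_tool(
  rows=[
    [[0,0,0],0,1],
    [[0,0,0],0,1],
    [[0,0,0],0,0.2],
    [[0,0,0],0,0.2],
    [[0,0,0],0,0.2],
  ],
)

```text
time_s: 15.35
tool_pos: [0.4766, 0.3855, 0.0488]
orientation: [-3.141, -0.002, 0.054]
ft_force: [-0.4, -0.0, -0.2]
gripper_width: 0.4
grasp_force: 0.0
```

>>> drive_tool(
  rows=[
    [[0,0,0],0,0.2],
    [[0,0,0.12],0,0.2],
    [[0,0,0.28],0,0],
    [[0,0,0.4],0,-1],
    [[0,0,0.4],0,-1],
  ],
)

```text
time_s: 15.85
tool_pos: [0.4789, 0.3869, 0.1535]
orientation: [-3.137, -0.01, 0.054]
ft_force: [0.7, 0.3, 1.6]
gripper_width: 0.823
grasp_force: 0.0
```

>>> drive_tool(
  rows=[
    [[0,-0.16,0],0,-1],
    [[-0.04,-0.32,0],0,-1],
    [[-0.06,-0.5,0],0,-1],
    [[-0.08,-0.68,0],0,-1],
    [[-0.08,-0.68,0],0,-1],
  ],
)

```text
time_s: 16.35
tool_pos: [0.4545, 0.2111, 0.146]
orientation: [3.14, 0.003, 0.05]
ft_force: [0.8, 0.2, 0.3]
gripper_width: 0.997
grasp_force: 0.0
```

```bash
python3 - <<'E'
from h import *
im=snap('top','top4.png'); det(im); s=manip.read_state()
print(np.round(s['tool_pos'],4),s['orientation'][2])
cv2.imwrite('pics/c4.png',cv2.resize(im[185:365,130:515,::-1],None,fx=2,fy=2,interpolation=cv2.INTER_CUBIC))
E
```

```text
px [213. 280.] n 786 w [0.498 0.281] yaw 4.8
px [299. 316.] n 287 w [0.415 0.047] yaw 6.9
px [222. 313.] n 192 w [0.414 0.25 ] yaw 5.2
px [369. 321.] n 282 w [ 0.41  -0.138] yaw 10.9
px [216. 342.] n 203 w [0.336 0.26 ] yaw -34.4
[0.455  0.2131 0.1465] 0.05056935795579309
```

View pics/c4.png

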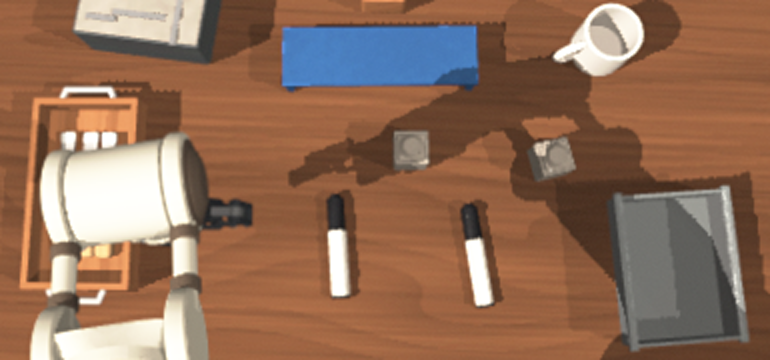

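The tray holds all three blades side by side at c4 (68–110,140). Next is pen 1.

>>> drive_tool(
  rows=[
    [[-0.02,-0.16,0],0.056,-1],
    [[-0.04,-0.34,0],0.056,-1],
    [[-0.06,-0.52,0],0.056,-1],
    [[-0.074,-0.669,0],0.056,-1],
    [[-0.074,-0.669,0],0.056,-1],
  ],
)

```text
time_s: 16.9
tool_pos: [0.4374, 0.0452, 0.1472]
orientation: [3.141, -0.0, 0.109]
ft_force: [-0.5, 0.1, 0.0]
gripper_width: 1.002
grasp_force: 0.0
```

>>> drive_tool(
  rows=[
    [[0,0,0],0,-1],
    [[0,0,-0.16],0,-1],
    [[0,0,-0.36],0,-1],
    [[0,0,-0.5],0,-1],
    [[0,0,-0.54],0,-1],
  ],
)

```text
time_s: 17.4
tool_pos: [0.4337, 0.05, 0.0085]
orientation: [-3.139, 0.008, 0.115]
ft_force: [-0.1, 0.7, -0.7]
gripper_width: 1.002
grasp_force: 0.0
```

>>> drive_tool(
  rows=[
    [[0,0,0],0,-1],
    [[0,0,0],0,1],
    [[0,0,0],0,1],
    [[0,0,0],0,1],
    [[0,0,0],0,1],
  ],
)

```text
time_s: 17.9
tool_pos: [0.4382, 0.0477, 0.0134]
orientation: [3.141, -0.002, 0.113]
ft_force: [0.1, -0.3, -0.3]
gripper_width: 0.334
grasp_force: 0.0
```

>>> drive_tool(
  rows=[
    [[0,0,0],0,1],
    [[0,0,0],0,1],
    [[0,0,0.16],0,1],
    [[0,0,0.36],0,1],
    [[0,0,0.52],0,1],
  ],
)

```text
time_s: 18.4
tool_pos: [0.4374, 0.0478, 0.1448]
orientation: [3.141, -0.001, 0.113]
ft_force: [1.2, 0.5, -0.3]
gripper_width: 0.235
grasp_force: 59.5
```

>>> drive_tool(
  rows=[
    [[0,-0.16,0],0,1],
    [[0,-0.34,0],0,1],
    [[0,-0.53,0],0,1],
    [[0,-0.73,0],0,1],
    [[0,-0.927,0],0,1],
  ],
)

```text
time_s: 18.9
tool_pos: [0.4368, -0.1859, 0.1427]
orientation: [3.141, -0.001, 0.113]
ft_force: [0.3, -0.1, -0.8]
gripper_width: 0.23
grasp_force: 59.5
```

>>> drive_tool(
  rows=[
    [[-0.02,-0.2,0],0,1],
    [[-0.03,-0.4,0],0,1],
    [[-0.04,-0.6,0],0,1],
    [[-0.048,-0.8,0],0,1],
    [[-0.048,-0.94,0],0,1],
  ],
)

```text
time_s: 19.4
tool_pos: [0.4243, -0.4221, 0.1425]
orientation: [3.141, -0.0, 0.111]
ft_force: [-0.4, 0.3, -0.6]
gripper_width: 0.235
grasp_force: 59.5
```

>>> drive_tool(
  rows=[
    [[0,0,0],0,1],
    [[0,0,0],0,1],
    [[0,0,0],0,1],
    [[0,0,0],0,1],
    [[0,0,0],0,1],
  ],
)

```text
time_s: 19.9
tool_pos: [0.4255, -0.4178, 0.1424]
orientation: [-3.141, 0.0, 0.114]
ft_force: [-0.5, 0.2, -0.6]
gripper_width: 0.231
grasp_force: 59.5
```

```bash
python3 - <<'E'
from h import *
det(snap('top','top5.png')); snap('wrist','w5.png')
E
```

```text
px [333. 261.] n 163 w [ 0.564 -0.039] yaw 70.2
px [406. 264.] n 258 w [ 0.564 -0.233] yaw 69.2
px [369. 319.] n 245 w [ 0.414 -0.138] yaw 14.1
```

View pics/w5.png

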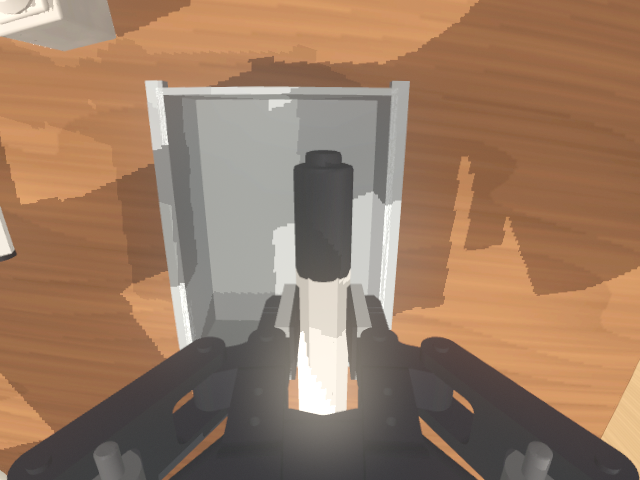

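The wrist view shows the pen over the box's right half. The outer rim corners are at (147,82) and (410,82), and rim edges pass (180,340) and (397,300). I'll work out the box position from these.

```bash
python3 - <<'E'
from h import *
print(px2w('wrist',[(147,82),(410,82),(178,340),(397,300)],.06).round(4))
E
```

```text
[[ 0.5128 -0.307   0.06  ]
 [ 0.5289 -0.4567  0.06  ]
 [ 0.342  -0.3239  0.06  ]
 [ 0.3921 -0.4734  0.06  ]]
```

>>> drive_tool(
  rows=[
    [[0,0.012,-0.12],0,1],
    [[0,0.012,-0.26],0,1],
    [[0,0.012,-0.35],0,1],
    [[0,0.012,-0.35],0,1],
    [[0,0.012,-0.35],0,1],
  ],
)

```text
time_s: 20.5
tool_pos: [0.4254, -0.4159, 0.0553]
orientation: [3.142, -0.0, 0.113]
ft_force: [0.3, 0.7, 0.7]
gripper_width: 0.234
grasp_force: 59.5
```

>>> drive_tool(
  rows=[
    [[0,0,0],0,1],
    [[0,0,0],0,0.25],
    [[0,0,0],0,0.25],
    [[0,0,0],0,0.25],
    [[0,0,0],0,0.25],
  ],
)

```text
time_s: 21.0
tool_pos: [0.4253, -0.4161, 0.0552]
orientation: [3.141, -0.0, 0.113]
ft_force: [-1.0, 0.1, 0.6]
gripper_width: 0.373
grasp_force: 0.0
```

>>> drive_tool(
  rows=[
    [[0,0,0],0,0.2],
    [[0,0,0.12],0,0.2],
    [[0,0,0.28],0,0],
    [[0,0,0.35],0,-1],
    [[0,0,0.35],0,-1],
  ],
)

```text
time_s: 21.5
tool_pos: [0.4267, -0.4179, 0.1461]
orientation: [3.135, -0.003, 0.113]
ft_force: [0.5, -0.1, 0.2]
gripper_width: 0.822
grasp_force: 0.0
```

```bash
python3 - <<'E'
from h import *
det(snap('top','top6.png')); s=manip.read_state()
print(np.round(s['tool_pos'],4),s['orientation'][2])
E
```

```text
px [333. 261.] n 163 w [ 0.564 -0.039] yaw 70.2
px [406. 264.] n 251 w [ 0.564 -0.234] yaw 55.8
px [369. 319.] n 244 w [ 0.414 -0.138] yaw 14.2
[ 0.4257 -0.4167  0.1436] 0.1128616351099947
```

>>> drive_tool(
  rows=[
    [[0,0.14,0],0.067,-1],
    [[0.01,0.32,0],0.067,-1],
    [[0.02,0.5,0],0.067,-1],
    [[0.03,0.68,0],0.067,-1],
    [[0.034,0.84,0],0.067,-1],
  ],
)

```text
time_s: 22.05
tool_pos: [0.4324, -0.203, 0.14]
orientation: [-3.138, 0.002, 0.183]
ft_force: [-0.3, -0.1, 0.4]
gripper_width: 1.002
grasp_force: 0.0
```

>>> drive_tool(
  rows=[
    [[0,0.15,0],0,-1],
    [[0,0.288,0],0,-1],
    [[0,0.288,0],0,-1],
    [[0,0.288,-0.14],0,-1],
    [[0,0.288,-0.34],0,-1],
  ],
)

```text
time_s: 22.55
tool_pos: [0.4358, -0.1354, 0.0578]
orientation: [3.137, -0.005, 0.184]
ft_force: [0.9, -0.9, 0.1]
gripper_width: 1.002
grasp_force: 0.0
```

>>> drive_tool(
  rows=[
    [[0,0,-0.12],0,-1],
    [[0,0,-0.18],0,-1],
    [[0,0,-0.18],0,0.4],
    [[0,0,-0.18],0,1],
    [[0,0,-0.18],0,1],
  ],
)

```text
time_s: 23.05
tool_pos: [0.4345, -0.1346, 0.0132]
orientation: [3.14, -0.001, 0.183]
ft_force: [0.3, -0.2, 0.2]
gripper_width: 0.515
grasp_force: 0.0
```

>>> drive_tool(
  rows=[
    [[0,0,0],0,1],
    [[0,0,0],0,1],
    [[0,0,0],0,1],
    [[0,0,0.12],0,1],
    [[0,0,0.26],0,1],
  ],
)

```text
time_s: 23.55
tool_pos: [0.4326, -0.1333, 0.0774]
orientation: [-3.14, 0.002, 0.183]
ft_force: [0.7, -0.6, 0.2]
gripper_width: 0.236
grasp_force: 59.3
```

>>> drive_tool(
  rows=[
    [[0,0,0.14],0,1],
    [[0,0,0.26],0,1],
    [[0,0,0.26],0,1],
    [[0,0,0.26],0,1],
    [[0,0,0.26],0,1],
  ],
)

```text
time_s: 24.05
tool_pos: [0.4329, -0.1334, 0.1411]
orientation: [-3.14, 0.002, 0.183]
ft_force: [-0.3, 0.2, -0.5]
gripper_width: 0.237
grasp_force: 59.3
```

>>> drive_tool(
  rows=[
    [[-0.01,-0.16,0],-0.067,1],
    [[-0.02,-0.34,0],-0.067,1],
    [[-0.03,-0.54,0],-0.067,1],
    [[-0.04,-0.74,0],-0.067,1],
    [[-0.05,-0.93,0],-0.067,1],
  ],
)

```text
time_s: 24.55
tool_pos: [0.4201, -0.3676, 0.1403]
orientation: [-3.139, 0.002, 0.112]
ft_force: [-0.0, 0.6, -0.1]
gripper_width: 0.233
grasp_force: 59.3
```

>>> drive_tool(
  rows=[
    [[0,0,0],0,1],
    [[0,0,0],0,1],
    [[0,0,-0.16],0,1],
    [[0,0,-0.3],0,1],
    [[0,0,-0.345],0,1],
  ],
)

```text
time_s: 25.05
tool_pos: [0.4191, -0.3618, 0.0512]
orientation: [-3.133, 0.005, 0.114]
ft_force: [0.1, 1.0, -1.2]
gripper_width: 0.234
grasp_force: 59.3
```

>>> drive_tool(
  rows=[
    [[0,0,0],0,1],
    [[0,0,0],0,1],
    [[0,0,0],0,0.25],
    [[0,0,0],0,0.25],
    [[0,0,0],0,0.25],
  ],
)

```text
time_s: 25.55
tool_pos: [0.4218, -0.3671, 0.0573]
orientation: [3.14, -0.001, 0.113]
ft_force: [0.0, 0.4, 0.2]
gripper_width: 0.376
grasp_force: 0.0
```

>>> drive_tool(
  rows=[
    [[0,0,0],0,0.2],
    [[0,0,0.12],0,0.2],
    [[0,0,0.28],0,0],
    [[0,0,0.4],0,-1],
    [[0,0,0.4],0,-1],
  ],
)

```text
time_s: 26.05
tool_pos: [0.4234, -0.3693, 0.1618]
orientation: [3.133, -0.005, 0.113]
ft_force: [-0.3, 0.6, 1.4]
gripper_width: 0.82
grasp_force: 0.0
```

>>> drive_tool(
  rows=[
    [[0.12,0.16,0],0,-1],
    [[0.2,0.32,0.02],0,-1],
    [[0.26,0.48,0.05],0,-1],
    [[0.26,0.6,0.05],0,-1],
    [[0.26,0.6,0.05],0,-1],
  ],
)

```text
time_s: 26.55
tool_pos: [0.4861, -0.2127, 0.1676]
orientation: [-3.139, 0.001, 0.117]
ft_force: [0.1, -0.6, 0.6]
gripper_width: 1.001
grasp_force: 0.0
```

```bash
python3 - <<'E'
from h import *
im=snap('top','top7.png'); det(im); s=manip.read_state()
w=snap('wrist','w7.png');print(np.round(s['tool_pos'],4),s['orientation'][2])
i=manip.camera_info('wrist');np.savez('w7.npz',T=i['T'])
cv2.imwrite('pics/c7.png',np.vstack([cv2.resize(im[185:365,130:515,::-1],(616,288)),w[:290,:616,::-1]]))
E
```

```text
px [334. 261.] n 173 w [ 0.564 -0.04 ] yaw 72.6
px [401. 263.] n 170 w [ 0.565 -0.22 ] yaw -23.1
px [420. 274.] n 854 w [ 0.539 -0.272] yaw -47.1
px [394. 329.] n 2546 w [ 0.39  -0.204] yaw 77.5
[ 0.486  -0.2147  0.1677] 0.11572273510128572
```

View pics/c7.png

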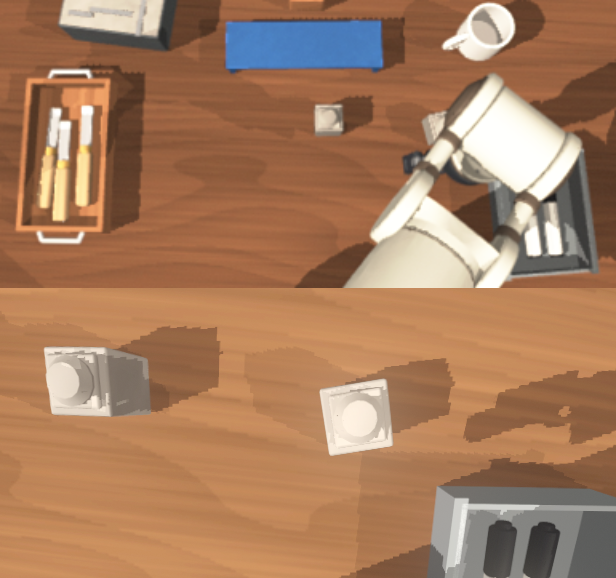

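The upper half shows three chisels in the tray and two pens in the box. In the wrist half, blank 2's top face has corners (321,103), (386,92), (392,157), (330,167) in wrist pixels.

```bash
python3 - <<'E'
from h import *
i=manip.camera_info('wrist')
for p in ([(321,103),(386,92),(392,157),(330,167)],[(46,59),(104,63),(110,127),(53,124)]):
    w=px2w('wrist',p,.06)[:,:2]; d=w-np.roll(w,-1,0);print(w.mean(0).round(4),np.hypot(*d.T).round(3),np.degrees(np.arctan2(d[:,1],d[:,0])).round(1))
s=manip.read_state();print(s['tool_pos'])
E
```

```text
[ 0.5587 -0.2308] [0.042 0.041 0.042 0.041] [ 106.    14.8  -74.1 -165.1]
[ 0.5632 -0.0455] [0.04  0.04  0.041 0.041] [  90.3    3.7  -87.8 -177.3]
[ 0.48593363 -0.21597857  0.16786861]
```

>>> drive_tool(
  rows=[
    [[0.14,-0.052,0],0.138,-1],
    [[0.289,-0.052,0],0.138,-1],
    [[0.289,-0.052,0],0.138,-1],
    [[0.289,-0.052,0],0.138,-1],
    [[0.289,-0.052,0],0.138,-1],
  ],
)

```text
time_s: 27.15
tool_pos: [0.5575, -0.2301, 0.1681]
orientation: [-3.141, 0.001, 0.256]
ft_force: [-0.4, 0.5, 0.5]
gripper_width: 1.0
grasp_force: 0.0
```

>>> drive_tool(
  rows=[
    [[0,0,-0.14],0,-1],
    [[0,0,-0.3],0,-1],
    [[0,0,-0.46],0,-1],
    [[0,0,-0.54],0,-1],
    [[0,0,-0.54],0,-1],
  ],
)

```text
time_s: 27.65
tool_pos: [0.5549, -0.228, 0.0299]
orientation: [-3.136, 0.005, 0.256]
ft_force: [-0.4, -0.3, 0.6]
gripper_width: 1.003
grasp_force: 0.0
```

>>> drive_tool(
  rows=[
    [[0,0,0],0,0],
    [[0,0,0],0,0.5],
    [[0,0,0],0,1],
    [[0,0,0],0,1],
    [[0,0,0],0,1],
  ],
)

```text
time_s: 28.15
tool_pos: [0.56, -0.2303, 0.036]
orientation: [3.139, -0.003, 0.257]
ft_force: [-0.7, 1.0, 7.2]
gripper_width: 0.506
grasp_force: 62.8
```

>>> drive_tool(
  rows=[
    [[0,0,0],0,1],
    [[0,0,0.12],0,1],
    [[0,0,0.28],0,1],
    [[0,0,0.4],0,1],
    [[0,0,0.4],0,1],
  ],
)

```text
time_s: 28.65
tool_pos: [0.5615, -0.2314, 0.1394]
orientation: [3.134, -0.007, 0.258]
ft_force: [0.4, -0.9, -2.5]
gripper_width: 0.503
grasp_force: 62.3
```

>>> drive_tool(
  rows=[
    [[0.06,0.1,0],-0.1,1],
    [[0.14,0.22,0],-0.208,1],
    [[0.22,0.34,0],-0.208,1],
    [[0.3,0.46,0],-0.208,1],
    [[0.38,0.58,0],-0.208,1],
  ],
)

```text
time_s: 29.15
tool_pos: [0.653, -0.0828, 0.1315]
orientation: [-3.141, 0.003, 0.039]
ft_force: [0.8, -1.0, -1.8]
gripper_width: 0.506
grasp_force: 62.2
```

>>> drive_tool(
  rows=[
    [[0.06,0.1,0],0,1],
    [[0.11,0.16,0],0,1],
    [[0.14,0.2,0],0,1],
    [[0.14,0.2,0],0,1],
    [[0.14,0.2,0],0,1],
  ],
)

```text
time_s: 29.65
tool_pos: [0.6877, -0.035, 0.1326]
orientation: [3.141, 0.002, 0.039]
ft_force: [-0.8, -0.4, -2.9]
gripper_width: 0.504
grasp_force: 62.2
```

>>> drive_tool(
  rows=[
    [[0,0,0],0,1],
    [[0,0,0],0,1],
    [[0,0,0],0,1],
    [[0,0,0],0,1],
    [[0,0,0],0,1],
  ],
)

```text
time_s: 30.15
tool_pos: [0.6884, -0.0346, 0.1336]
orientation: [3.142, -0.0, 0.039]
ft_force: [-0.8, -0.2, -2.7]
gripper_width: 0.503
grasp_force: 62.2
```

```bash
python3 - <<'E'
from h import *
s=manip.read_state();print(np.round(s['tool_pos'],4),s['orientation'])
w=snap('wrist','w8.png')
E
```

```text
[ 0.6884 -0.0346  0.1336] [ 3.14155967e+00 -9.73255828e-05  3.93349140e-02]
```

View pics/w8.png

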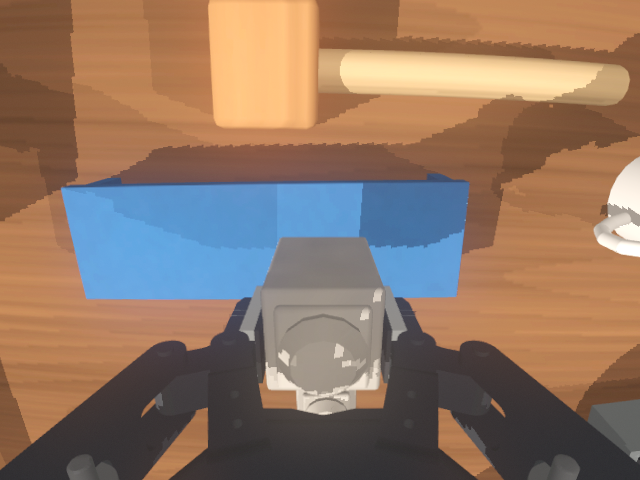

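The ledge's top-face corners appear at (65,187), (468,182), (458,296) and (88,298). The blank is held upright, and the mallet head is well beyond it. I'll check the ledge position from these corners.

```bash
python3 - <<'E'
from h import *
w=px2w('wrist',[(65,187),(468,182),(458,296),(88,298)],.05)[:,:2]; d=w-np.roll(w,-1,0);print(w.round(4).tolist(),w.mean(0).round(4),np.hypot(*d.T).round(3),np.degrees(np.arctan2(d[:,1],d[:,0])).round(1))
E
```

```text
[[0.7206, 0.1305], [0.7332, -0.1232], [0.6549, -0.1292], [0.6419, 0.1282]] [0.6877 0.0016] [0.254 0.078 0.258 0.079] [  92.8    4.4  -87.1 -178.3]
```

>>> drive_tool(
  rows=[
    [[0.004,0,-0.08],0.01,1],
    [[0.004,0,-0.14],0.01,1],
    [[0.004,0,-0.17],0.01,1],
    [[0.004,0,-0.186],0.01,1],
    [[0.004,0,-0.186],0.01,1],
  ],
)

```text
time_s: 30.7
tool_pos: [0.6894, -0.0343, 0.087]
orientation: [-3.142, 0.0, 0.05]
ft_force: [0.7, 0.3, -2.5]
gripper_width: 0.509
grasp_force: 62.0
```

>>> drive_tool(
  rows=[
    [[0,0,0],0,1],
    [[0,0,0],0,1],
    [[0,0,0],0,1],
    [[0,0,0],0,1],
    [[0,0,0],0,1],
  ],
)

```text
time_s: 31.2
tool_pos: [0.6895, -0.0344, 0.0871]
orientation: [3.142, -0.0, 0.05]
ft_force: [0.5, 0.3, -1.8]
gripper_width: 0.502
grasp_force: 62.0
```

>>> drive_tool(
  rows=[
    [[0,0,-0.004],0,1],
    [[0,0,-0.006],0,1],
    [[0,0,-0.006],0,1],
    [[0,0,-0.006],0,1],
    [[0,0,-0.006],0,1],
  ],
)

```text
time_s: 31.7
tool_pos: [0.6896, -0.0344, 0.0861]
orientation: [3.141, -0.0, 0.05]
ft_force: [-2.3, -0.2, 2.8]
gripper_width: 0.505
grasp_force: 62.5
```

>>> drive_tool(
  rows=[
    [[0,0,0],0,-0.2],
    [[0,0,0],0,-0.4],
    [[0,0,0],0,-0.4],
    [[0,0,0],0,-0.4],
    [[0,0,0],0,-0.4],
  ],
)

```text
time_s: 32.2
tool_pos: [0.6895, -0.0344, 0.0855]
orientation: [-3.142, -0.0, 0.05]
ft_force: [-0.0, 0.1, -0.2]
gripper_width: 0.698
grasp_force: 0.0
```

>>> drive_tool(
  rows=[
    [[0,0,0.06],0,-0.4],
    [[0,0,0.16],0,-0.4],
    [[0,0,0.28],0,-0.7],
    [[0,0,0.34],0,-1],
    [[0,0,0.34],0,-1],
  ],
)

```text
time_s: 32.7
tool_pos: [0.6916, -0.0349, 0.1749]
orientation: [3.14, -0.007, 0.05]
ft_force: [0.1, 0.0, 0.5]
gripper_width: 1.0
grasp_force: 0.0
```

>>> drive_tool(
  rows=[
    [[-0.12,0,0],0,-1],
    [[-0.28,-0.02,0],0,-1],
    [[-0.44,-0.036,0],0,-1],
    [[-0.504,-0.036,0],0,-1],
    [[-0.504,-0.036,0],0,-1],
  ],
)

```text
time_s: 33.2
tool_pos: [0.5608, -0.043, 0.1688]
orientation: [-3.14, 0.004, 0.049]
ft_force: [-0.0, 0.8, -0.4]
gripper_width: 1.001
grasp_force: 0.0
```

>>> drive_tool(
  rows=[
    [[0,0,0],0,-1],
    [[0,0,-0.16],0,-1],
    [[0,0,-0.34],0,-1],
    [[0,0,-0.5],0,-1],
    [[0,0,-0.538],0,-1],
  ],
)

```text
time_s: 33.7
tool_pos: [0.5603, -0.0422, 0.0306]
orientation: [-3.138, 0.009, 0.05]
ft_force: [-1.2, -0.1, -0.9]
gripper_width: 0.998
grasp_force: 0.0
```

>>> drive_tool(
  rows=[
    [[0,0,0],0,-1],
    [[0,0,0],0,0],
    [[0,0,0],0,0.5],
    [[0,0,0],0,1],
    [[0,0,0],0,1],
  ],
)

```text
time_s: 34.2
tool_pos: [0.5654, -0.0437, 0.0385]
orientation: [3.141, -0.004, 0.05]
ft_force: [0.7, 1.5, 5.9]
gripper_width: 0.51
grasp_force: 62.8
```

>>> drive_tool(
  rows=[
    [[0,0,0],0,1],
    [[0,0,0.12],0,1],
    [[0,0,0.28],0,1],
    [[0,0,0.4],0,1],
    [[0,0,0.4],0,1],
  ],
)

```text
time_s: 34.7
tool_pos: [0.5668, -0.0444, 0.1415]
orientation: [3.138, -0.01, 0.05]
ft_force: [1.3, -0.8, -2.4]
gripper_width: 0.505
grasp_force: 62.6
```

>>> drive_tool(
  rows=[
    [[0,0,0],0,1],
    [[0,0,0],0,1],
    [[0,0,0],0,1],
    [[0,0,0],0,1],
    [[0,0,0],0,1],
  ],
)

```text
time_s: 35.2
tool_pos: [0.563, -0.0433, 0.1351]
orientation: [-3.141, 0.002, 0.05]
ft_force: [0.5, -0.4, -2.9]
gripper_width: 0.505
grasp_force: 62.5
```

>>> drive_tool(
  rows=[
    [[0,0.12,0.08],0,1],
    [[0,0.24,0.08],0,1],
    [[0,0.356,0.08],0,1],
    [[0.06,0.356,0.08],0,1],
    [[0.16,0.356,0.08],0,1],
  ],
)

```text
time_s: 35.7
tool_pos: [0.6028, 0.0469, 0.1556]
orientation: [-3.141, 0.002, 0.052]
ft_force: [-0.4, -0.4, -3.2]
gripper_width: 0.503
grasp_force: 62.9
```

>>> drive_tool(
  rows=[
    [[0.12,0,0],0,1],
    [[0.22,0,0],0,1],
    [[0.3,0,0],0,1],
    [[0.328,0,0],0,1],
    [[0.328,0,0],0,1],
  ],
)

```text
time_s: 36.2
tool_pos: [0.6856, 0.0455, 0.1554]
orientation: [-3.141, 0.001, 0.05]
ft_force: [-0.0, -0.8, -3.5]
gripper_width: 0.507
grasp_force: 62.9
```

>>> drive_tool(
  rows=[
    [[0,0,-0.06],0,1],
    [[0,0,-0.14],0,1],
    [[0,0,-0.2],0,1],
    [[0,0,-0.23],0,1],
    [[0,0,-0.23],0,1],
  ],
)

```text
time_s: 36.7
tool_pos: [0.6838, 0.0458, 0.0964]
orientation: [-3.141, 0.004, 0.05]
ft_force: [-0.3, 0.0, -2.8]
gripper_width: 0.507
grasp_force: 62.9
```

>>> drive_tool(
  rows=[
    [[0,0,0],0,1],
    [[0,0,0],0,1],
    [[0,0,0],0,1],
    [[0,0,0],0,1],
    [[0,0,0],0,1],
  ],
)

```text
time_s: 37.2
tool_pos: [0.6857, 0.0456, 0.0989]
orientation: [3.141, -0.001, 0.05]
ft_force: [-0.4, 0.7, -3.3]
gripper_width: 0.503
grasp_force: 62.9
```

```bash
python3 - <<'E'
from h import *
s=manip.read_state();print(np.round(s['tool_pos'],4),s['orientation'])
w=snap('side','s9.png'); cv2.imwrite('pics/c9.png',cv2.resize(w[140:320,180:420,::-1],None,fx=3,fy=3,interpolation=cv2.INTER_CUBIC))
E
```

```text
[0.6857 0.0456 0.0989] [ 3.14149532e+00 -5.74482633e-04  5.00622751e-02]
```

View pics/c9.png

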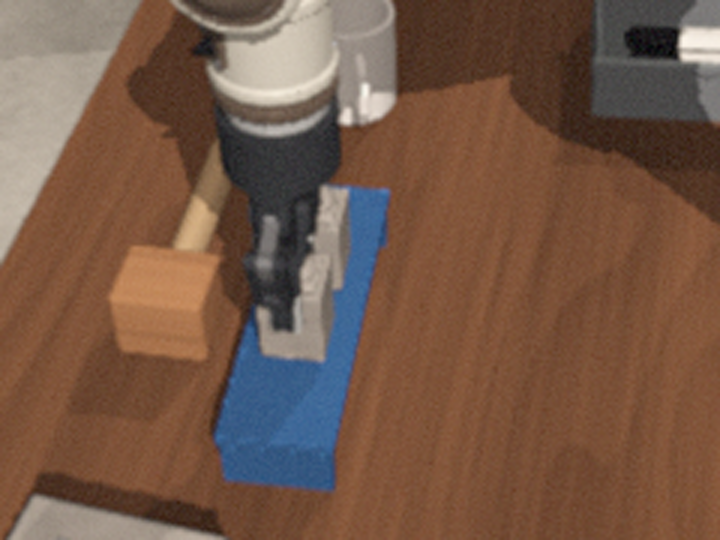

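The side view shows the first blank standing upright on the ledge and the held one just above it in line; the mallet head is well clear. Finish lowering slowly.

>>> drive_tool(
  rows=[
    [[0,0,-0.02],0,1],
    [[0,0,-0.034],0,1],
    [[0,0,-0.044],0,1],
    [[0,0,-0.044],0,1],
    [[0,0,-0.044],0,1],
  ],
)

```text
time_s: 37.75
tool_pos: [0.6853, 0.0456, 0.0886]
orientation: [3.142, 0.001, 0.05]
ft_force: [-5.0, 0.4, 5.4]
gripper_width: 0.501
grasp_force: 63.7
```

>>> drive_tool(
  rows=[
    [[0,0,-0.003],0,1],
    [[0,0,-0.006],0,1],
    [[0,0,-0.006],0,1],
    [[0,0,-0.006],0,1],
    [[0,0,-0.006],0,1],
  ],
)

```text
time_s: 38.25
tool_pos: [0.6854, 0.0456, 0.0886]
orientation: [3.141, 0.001, 0.05]
ft_force: [-7.6, -0.4, 12.4]
gripper_width: 0.506
grasp_force: 64.9
```

>>> drive_tool(
  rows=[
    [[0,0,0.006],0,1],
    [[0,0,0.006],0,1],
    [[0,0,0.006],0,-0.2],
    [[0,0,0.006],0,-0.4],
    [[0,0,0.006],0,-0.4],
  ],
)

```text
time_s: 38.75
tool_pos: [0.6856, 0.0455, 0.0872]
orientation: [3.142, -0.0, 0.05]
ft_force: [-0.6, -0.4, -0.1]
gripper_width: 0.7
grasp_force: 0.0
```

>>> drive_tool(
  rows=[
    [[0,0,0],0,-0.4],
    [[0,0,0.06],0,-0.4],
    [[0,0,0.16],0,-0.4],
    [[0,0,0.28],0,-0.4],
    [[0,0,0.36],0,-0.4],
  ],
)

```text
time_s: 39.25
tool_pos: [0.6867, 0.0455, 0.1815]
orientation: [3.141, -0.004, 0.05]
ft_force: [0.5, 1.1, 0.6]
gripper_width: 0.696
grasp_force: 0.0
```

>>> drive_tool(
  rows=[
    [[-0.12,0,0.04],0,-0.4],
    [[-0.28,0,0.08],0,-0.4],
    [[-0.46,0,0.08],0,-0.4],
    [[-0.64,0,0.08],0,-0.4],
    [[-0.8,0,0.08],0,-0.4],
  ],
)

```text
time_s: 39.75
tool_pos: [0.4839, 0.0457, 0.1986]
orientation: [3.141, -0.002, 0.05]
ft_force: [-0.4, -0.4, 0.8]
gripper_width: 0.695
grasp_force: 0.0
```

>>> drive_tool(
  rows=[
    [[0,0,0],0,-0.4],
    [[0,0,0],0,-0.4],
    [[0,0,0],0,-0.4],
    [[0,0,0],0,-0.4],
    [[0,0,0],0,-0.4],
  ],
)

```text
time_s: 40.25
tool_pos: [0.4865, 0.0455, 0.1979]
orientation: [3.141, -0.001, 0.05]
ft_force: [0.2, -0.5, -0.7]
gripper_width: 0.7
grasp_force: 0.0
```

```bash
python3 - <<'E'
from h import *
im=snap('top','top10.png'); a=snap('wrist','w10.png')
A=cv2.resize(im[150:365,130:515,::-1],(640,357)); B=cv2.resize(im[185:240,260:380,::-1],(528,242),interpolation=cv2.INTER_CUBIC); B=np.pad(B,((0,0),(0,112),(0,0)))
cv2.imwrite('pics/c10.png',np.vstack([A,B]))
E
```

```text
(no output)
```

View pics/c10.png

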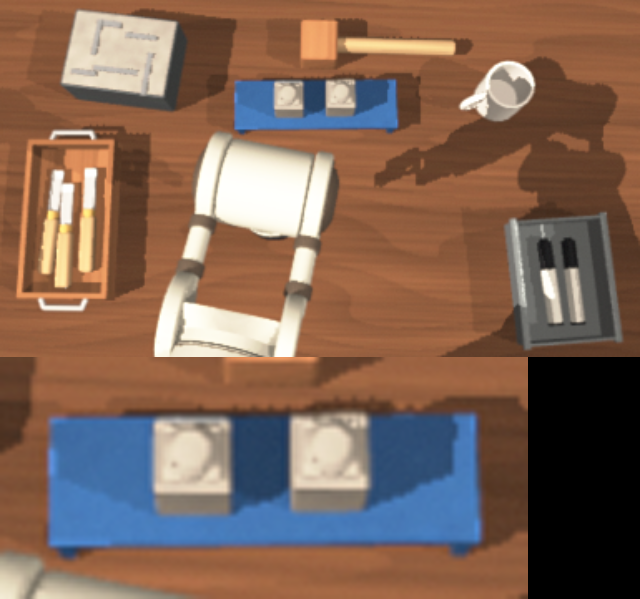

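All items are in place in the picture. In the lower crop the blank top faces run about (153,418)–(232,487) and (290,416)–(368,483). I'll check the numbers.

```bash
python3 - <<'E'
from h import *
w=px2w('top',np.array([(192.5,452.5-357+357-357),(329,449.5-357)])/4.4+[260,185],.11); print(w.round(4))
d=(w[:,:2]-[.6877,.0016]); a=np.radians(2.7); print((d@np.array([[np.cos(a),-np.sin(a)],[np.sin(a),np.cos(a)]])).round(4), np.hypot(*(w[0]-w[1])[:2]))
E
```

```text
[[ 0.6848  0.0443  0.11  ]
 [ 0.69   -0.034   0.11  ]]
[[-0.0009  0.0428]
 [ 0.0006 -0.0357]] 0.0784938839926295
```

Both blanks are centred on the ledge's depth to about 1 mm and stand 78 mm apart, so I'm handing in.

```bash
python3 -c "
from rig import manip
print(manip.hand_in())"
```

```text
the job is handed in; nothing more can be done
None
```

The job is handed in, though it returned no verdict: all three chisels are in the tray, both pens are in the box, and both blanks stand square at mid-depth on the ledge, about 78 mm apart centre to centre, with the mallet and mug undisturbed.

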